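Seat the rocking shield cover of a radio board

ROBOT

A 6-joint arm with a two-finger parallel gripper is mounted at the origin on the work surface. World frame = base frame: x ahead of the robot, y to its left, z up, the work surface at z = 0. Lengths are in mm, angles in rad, forces in N, time in s.
With the tool pointing down it reaches from about 350 to 775 mm from the base axis. Payload 7.3 kg.
Tool frame: the origin (TCP) lies at the centre of the arm's flange, where the gripper is bolted on; the fingertips stand 178 mm ahead of it and the grasp point (between the pads) lies 159 mm ahead of it; z points along the fingers, y is the direction in which the jaws open and shut (so a half turn about z gives the same grasp; the last joint's range is limited). The gripper opens to 92 mm and grips with 3 to 60 N. Pads are 19 mm wide; open, the fingers measure 130 mm over their backs; the gripper's body (75 mm by 190 mm) begins 47 mm behind the grasp point.
Start: joints at [1.13, 0.342, 1.524, -0, 1.275, -0.146], TCP at [152.516, 502.361, 404.741] pointing down, gripper open.
Joint ranges: [-2.53, 2.53], [-0.77, 2.02], [0.04, 2.7], [-1, 4.14], [0.28, 2.66], [-3.11, 3.11]. Speed limits (rad/s): [2.57, 2.57, 3.14, 3.14, 3.14, 3.14].

INTERFACE

Orientations are given as [roll, pitch, yaw] about the fixed x, y, z axes, in that order (R = Rz(yaw) Ry(pitch) Rx(roll)).
In Python, from plant import status, viewer, ticket gives the robot as it stands.
- The arm moves only by the tool play_rows, never from a script. Its argument "commands" is a list of rows, each an object with "offset": the shift along the tool's x, y, z in m, a list of three; "twist": the turn about the tool's z in degrees. A call has 1 to 5 rows; each row shifts and turns the commanded pose from where the row before left it, along the tool's axes as they then stand; what a row does not reach is not made up. A row lasts 1/10 s, in which the tool goes at most 50 mm and 8.59 degrees, less where a joint would pass 70% of its speed; a pose out of reach is approached as far as the arm can. A call with a gripper value outside its range is refused whole. "jaw" is the closure in counts, from 0 (fully open) to 255 (shut), set as the call begins (left out, the last holds). The fingers move at their own pace and stop on an object; the grip force is fixed at half the most. Time passes only in rows, so rows that do not move let the fingers close. It gives the time, the measured TCP pose, the force and the opening at its end, in the units of the state.
- status.get_obs(): the state, without advancing time (a new reading comes with each control period).
- viewer.capture(name): name is "scene" or "top" or "wrist"; returns the picture (400x640x3 uint8, red, green, blue); there is no depth.
- viewer.camera_params(name): a dict with "fov_y" (degrees; the focal length in pixels is half the picture's height over the tangent of half this angle, whatever the lens; pixels are square), "cx", "cy" (the principal point, pixels), "rvec" (rotation vector, rad) and "tvec" (3), from world to camera coordinates, as OpenCV has them; the wrist camera has in their place "T_tool_cam" (4x4, takes a point from camera to tool coordinates, whose origin is the TCP and whose axes are the flange's). Camera axes: x right, y down, z forward; pixel columns grow to the right and rows downward; lengths in mm; the calibration is good to about 2 mm. A picture is of the moment at which its call begins: read the wrist's pose just before it. camera_params takes no time and is no camera call.
- ticket.close_job(): hands the job in, once; it reports no verdict.
The state is a dict: "time": time; "joint_positions": joint angles; "dq": joint speeds; "tau": joint torques, N m; "tool_pos": TCP position; "tcp_rot": TCP orientation; "contact_force": force on the tool from outside, world axes, zero at the start; "moment": the same for the moment, N m; "grip_width": finger opening in mm.
Only numpy, scipy, OpenCV 4.12 (cv2) and the standard library are available. Lean on these libraries where they do the work, as an engineer would, in place of code of your own. Each camera call takes 0.05 s, during which the arm holds its last target.

TASK

One of the six metal shield covers on the opened radio's board has not snapped down at one corner, and it rocks under a fingertip. Press on the covers to find it, then push it down with the fingertips until it is fully home and level, so that all six covers sit firm. Do not lift any cover off its frame, and leave the things lying around the radio where they are.

Things in the scene. Friction and masses are not known exactly. Their poses are not given: they have to be found in the camera images.
- radio: opened radio unit: aluminium tray fixed to the bench, 218 x 250 mm, walls 16 mm high, with a green circuit board. Origin: on the bench surface, at the middle of the 2 x 3 grid of covers; z up, +x to the row of brass coaxial sockets; the tray spans x -90 to +128, y -125 to +125 mm. Parts on the board beside the covers stay below 19 mm over the bench.
- cover_1: one of six identical sheet-metal shield covers, 60 (x) x 50 (y) x 6.5 mm, 30 g, at x -38, y -66 mm in the radio's frame, axes as the radio's. Origin: centre of its top face. Home, a cover lies level on its frame's rim, its top 20.5 mm over the bench. Five covers are home and firm.
- cover_2: one of six identical sheet-metal shield covers, 60 (x) x 50 (y) x 6.5 mm, 30 g, at x -38, y +0 mm in the radio's frame, axes as the radio's. Origin: centre of its top face. Inside each corner of each frame, 22.5 mm (x) and 17.5 mm (y) from the cover's centre, is a spring catch under the cover. On one cover, any of the six, one corner, any of its four, rides 3 to 4 mm up on its catch.
- cover_3: one of six identical sheet-metal shield covers, 60 (x) x 50 (y) x 6.5 mm, 30 g, at x -38, y +66 mm in the radio's frame, axes as the radio's. Origin: centre of its top face. The loose cover rocks freely about the diagonal through its raised corner; its centre stands about 2 mm above home.
- cover_4: one of six identical sheet-metal shield covers, 60 (x) x 50 (y) x 6.5 mm, 30 g, at x +38, y -66 mm in the radio's frame, axes as the radio's. Origin: centre of its top face. A raised catch gives way at about 12 N pressed over its corner, goes down and stays down, and that cover is then home.
- cover_5: one of six identical sheet-metal shield covers, 60 (x) x 50 (y) x 6.5 mm, 30 g, at x +38, y +0 mm in the radio's frame, axes as the radio's. Origin: centre of its top face. Pressing the other three corners does not drive a raised catch; pressing the cover's middle takes about twice the force.
- cover_6: one of six identical sheet-metal shield covers, 60 (x) x 50 (y) x 6.5 mm, 30 g, at x +38, y +66 mm in the radio's frame, axes as the radio's. Origin: centre of its top face. The gap between neighbouring covers is 16 mm.
- tub: white plastic tub, bystander, 90 mm wide, 70 mm high; origin under its centre
- reel: blue solder reel standing on its flange, bystander, 60 mm wide, 40 mm high; origin under its centre
- screwdriver: screwdriver lying on the bench beside the radio, bystander, about 180 mm long along its x axis
Mind the look-alikes: they are no part of the job. Leave any blue or brown look-alike of the cover_2 alone. Leave any turquoise look-alike of the cover_1 alone.

How it is judged (in metres and radians):
At the end, for the whole second after the job is handed in: All six covers are level within 0.03 rad, their top centres no more than 1.5 mm above home, and at rest (angle between each of cover_1, cover_2, cover_3, cover_4, cover_5, cover_6's own z axis and vertical below 0.03 rad and z of each of cover_1, cover_2, cover_3, cover_4, cover_5, cover_6 in the frame of radio below 0.022 m and linear speed of each of cover_1, cover_2, cover_3, cover_4, cover_5, cover_6 below 0.01 m/s); the robot touches nothing.
It fails at once if a cover is lifted: its top centre rises more than 8 mm above home (z of any of cover_1, cover_2, cover_3, cover_4, cover_5, cover_6 in the frame of radio above 0.0285 m).
It fails at once if a bystander (tub, reel, screwdriver) is moved more than 20 mm (distance of any of tub, reel, screwdriver from where it was at the start of the episode above 0.02 m).
It also fails if it takes over 51 s, if anything falls off the work surface, if the arm or the gripper's body presses on something with over 40 N, if the wrist force passes 120 N, or if a joint passes its speed limit or range.

## Working session

There is one attempt and no reset: what is moved stays moved. The work goes in short steps, Python scripts to look and compute and a tool call to move; the robot and the scene stay as the last step left them, time stands still between calls to the robot, and variables do not carry over. Pictures are saved under pics/ and viewed, and the job is handed in when it is done.

Besides the shell and the picture viewer there is one more tool, called after "Call:" as name(argument=value, ...) on one line, values as JSON. play_rows: Moves the arm, as the interface text tells. Its arguments: {"type":"object","properties":{"commands":{"type":"array"},"jaw":{"type":"number"}},"required":["commands"]}

```bash
ls; mkdir -p pics; python3 - <<'E'
from plant import status, viewer
import cv2
print(status.get_obs())
for n in ["scene","top","wrist"]:
    im=viewer.capture(n); cv2.imwrite(f"pics/{n}0.png",im[:,:,::-1]); print(n,viewer.camera_params(n))
E
```

```text
pics
{'time': 0.0, 'joint_positions': array([ 1.13002684e+00,  3.42723023e-01,  1.52500868e+00,  2.18632037e-05,
        1.27539926e+00, -1.45990015e-01]), 'dq': array([-0.00086015,  0.00048648,  0.00050067, -0.00165851,  0.0005393 ,
       -0.00103766]), 'tau': array([-2.21997420e-04, -4.31237698e+01, -2.44223481e+01,  7.17388233e-02,
        5.60841768e-02, -1.70287094e-04]), 'tool_pos': array([152.44134651, 502.24248002, 404.04750738]), 'tcp_rot': array([-3.14007374e+00, -2.44465942e-04,  2.84680662e+00]), 'contact_force': array([-0.32801522,  0.5120318 ,  0.30491038]), 'moment': array([ 0.0603841 , -0.00190826,  0.00286551]), 'grip_width': 91.44489351839951}
scene {'fov_y': 56.98418067339929, 'cx': 314.8763358057182, 'cy': 199.71018642332456, 'rvec': array([ 2.31776602,  0.85343923, -0.31993373]), 'tvec': array([-399.25211686, -218.0417059 , 1221.39349074])}
top {'fov_y': 53.096667954469495, 'cx': 323.5605887957967, 'cy': 198.61399087890507, 'rvec': array([ 2.1337322 , -2.17334145,  0.22409019]), 'tvec': array([  1.55768016, 516.04238003, 841.73050188])}
wrist {'fov_y': 63.79114207170917, 'cx': 316.0657227895214, 'cy': 204.2928430627775, 'T_tool_cam': array([[ 9.27156657e-04, -9.51910895e-01, -3.06373610e-01,
         8.41938258e+01],
       [ 9.99999439e-01,  1.03940237e-03, -2.03223445e-04,
        -5.69874097e-01],
       [ 5.11896067e-04, -3.06373250e-01,  9.51911324e-01,
         1.97883776e+01],
       [ 0.00000000e+00,  0.00000000e+00,  0.00000000e+00,
         1.00000000e+00]])}
```

View pics/scene0.png

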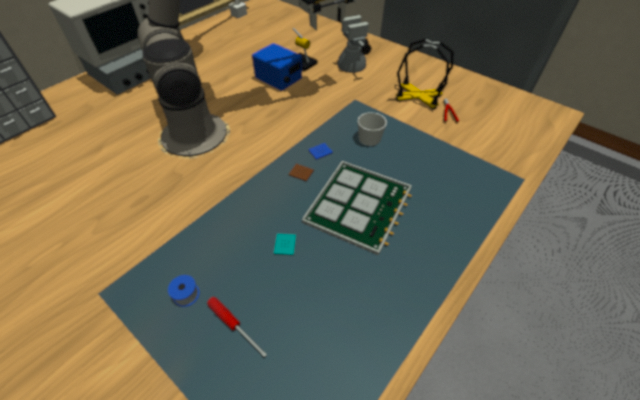

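View pics/top0.png

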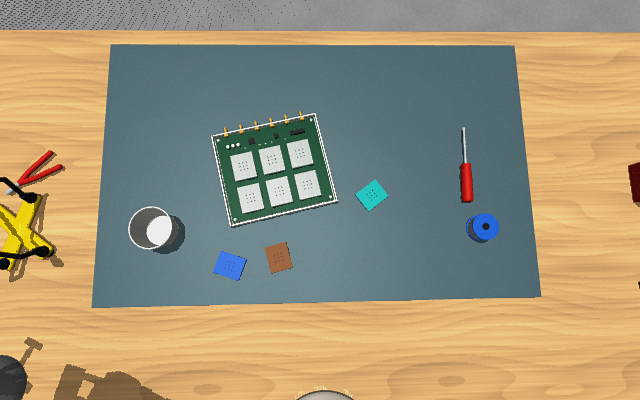

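View pics/wrist0.png

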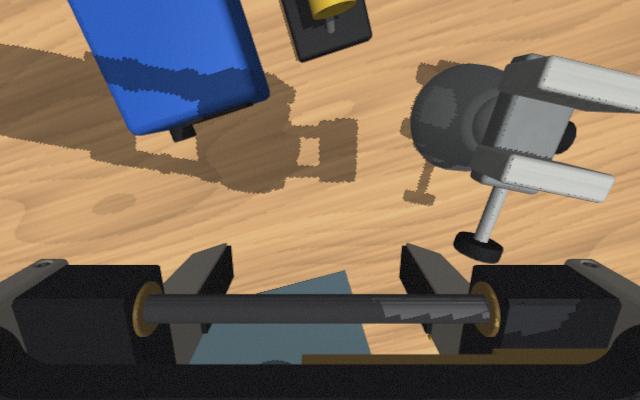

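Top view: the radio has six white covers at about px (243,165), (272,160), (300,152), (250,198), (278,191) and (308,184). The blue, brown and turquoise pieces are loose look-alikes off the board, so I leave them alone.

```bash
cat > h.py <<'E'
import numpy as np, cv2
from plant import status, viewer
from scipy.spatial.transform import Rotation as R
def cam(n):
    p=viewer.camera_params(n); f=200/np.tan(np.radians(p['fov_y']/2))
    K=np.array([[f,0,p['cx']],[0,f,p['cy']],[0,0,1]])
    if 'rvec' in p:
        Rm=cv2.Rodrigues(p['rvec'])[0]; return K,Rm,p['tvec'].reshape(3)
    o=status.get_obs(); T=np.eye(4); T[:3,:3]=R.from_euler('xyz',o['tcp_rot']).as_matrix(); T[:3,3]=o['tool_pos']
    W=np.linalg.inv(T@p['T_tool_cam']); return K,W[:3,:3],W[:3,3]
def ray(c,uv,z):
    K,Rm,t=c; d=Rm.T@np.linalg.inv(K)@np.array([uv[0],uv[1],1.]); o=-Rm.T@t
    return o+d*(z-o[2])/d[2]
def proj(c,P):
    K,Rm,t=c; q=(Rm@np.atleast_2d(P).T).T+t; q=(K@q.T).T; return q[:,:2]/q[:,2:]
E
python3 - <<'E'
from h import *
im=cv2.imread('pics/top0.png'); c=cam('top')
crop=im[95:245,195:355]; cv2.imwrite('pics/topcrop.png',cv2.resize(crop,None,fx=4.5,fy=3.9 if 0 else 3.9,interpolation=cv2.INTER_CUBIC))
hsv=cv2.cvtColor(im,cv2.COLOR_BGR2HSV)
m=((hsv[...,2]>190)&(hsv[...,1]<40)).astype(np.uint8)*255
cs,_=cv2.findContours(m,cv2.RETR_EXTERNAL,cv2.CHAIN_APPROX_NONE)
L=[]
for k in cs:
    a=cv2.contourArea(k)
    if 300<a<1500:
        x=cv2.minAreaRect(k); 
        if 205<x[0][0]<340: L.append(x[0]); print(a,x, ray(c,x[0],20.5))
g=((hsv[...,0]>40)&(hsv[...,0]<85)&(hsv[...,1]>80)).astype(np.uint8)*255
cs,_=cv2.findContours(g,cv2.RETR_EXTERNAL,cv2.CHAIN_APPROX_NONE)
for k in cs:
    if cv2.contourArea(k)>3000: print('pcb',cv2.minAreaRect(k))
E
```

```text
516.0 ((250.03529357910156, 197.65882873535156), (25.597795486450195, 21.90997886657715), 77.47119140625) [524.40326536 156.67370134  20.5       ]
514.5 ((278.5882568359375, 190.85293579101562), (25.70877456665039, 21.585668563842773), 75.96376037597656) [539.08005894  92.59249779  20.5       ]
491.5 ((307.11480712890625, 184.28216552734375), (25.24663734436035, 21.216440200805664), 76.60750579833984) [553.38113533  27.83911916  20.5       ]
492.0 ((242.87646484375, 165.6941375732422), (24.947004318237305, 21.584583282470703), 77.47119140625) [598.58554729 173.51213726  20.5       ]
483.0 ((271.322998046875, 159.23313903808594), (24.734548568725586, 21.211748123168945), 77.00537872314453) [613.06934943 108.95025711  20.5       ]
476.0 ((299.32354736328125, 152.7941131591797), (24.496097564697266, 21.10059928894043), 75.96376037597656) [627.67613581  44.68067086  20.5       ]
pcb ((273.21710205078125, 168.7160186767578), (86.28234100341797, 103.5842514038086), 76.86598205566406)
```

View pics/topcrop.png

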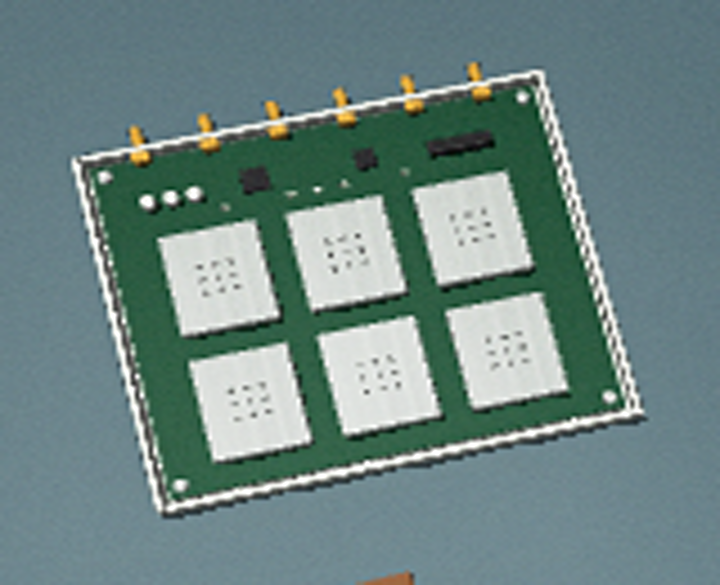

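Call:
play_rows(commands=[{"offset":[-0.0401,-0.0236,0.0057],"twist":0},{"offset":[-0.0401,-0.0236,0.0057],"twist":0},{"offset":[-0.0401,-0.0236,0.0057],"twist":0},{"offset":[-0.0401,-0.0236,0.0057],"twist":0},{"offset":[-0.0401,-0.0236,0.0057],"twist":0}], jaw=255)

```text
time: 0.65
tool_pos: [310.9, 329.7, 376.0]
tcp_rot: [3.142, 0.0, 2.847]
contact_force: [0.1, 1.8, 0.0]
grip_width: 56.5
```

Call:
play_rows(commands=[{"offset":[-0.0401,-0.0236,0.0057],"twist":0},{"offset":[-0.0401,-0.0236,0.0057],"twist":0},{"offset":[-0.0401,-0.0236,0.0057],"twist":0},{"offset":[-0.0401,-0.0236,0.0057],"twist":0},{"offset":[-0.0401,-0.0236,0.0057],"twist":0}])

```text
time: 1.15
tool_pos: [468.6, 158.3, 347.4]
tcp_rot: [3.141, -0.0, 2.847]
contact_force: [0.2, 0.7, -0.5]
grip_width: 16.0
```

Call:
play_rows(commands=[{"offset":[-0.0401,-0.0236,0.0057],"twist":0},{"offset":[-0.0401,-0.0236,0.0057],"twist":0},{"offset":[-0.0401,-0.0236,0.0057],"twist":0},{"offset":[-0.0401,-0.0236,0.0057],"twist":0},{"offset":[0,0,0],"twist":8.5}])

```text
time: 1.65
tool_pos: [596.3, 18.6, 323.2]
tcp_rot: [-3.141, 0.001, 2.693]
contact_force: [-0.6, 0.5, -0.5]
grip_width: 0.3
```

Call:
play_rows(commands=[{"offset":[0,0,0],"twist":8.5},{"offset":[0,0,0],"twist":8.5},{"offset":[0,0,0],"twist":8.5},{"offset":[0,0,0],"twist":8.5},{"offset":[0,0,0],"twist":8.5}])

```text
time: 2.15
tool_pos: [593.6, 23.1, 324.5]
tcp_rot: [-3.141, -0.001, 1.95]
contact_force: [1.3, 0.6, 0.4]
grip_width: 0.4
```

Call:
play_rows(commands=[{"offset":[0,0,0],"twist":8.5},{"offset":[0,0,0],"twist":0},{"offset":[0,0,0],"twist":0}])

```text
time: 2.45
tool_pos: [593.7, 23.1, 324.7]
tcp_rot: [-3.141, -0.0, 1.812]
contact_force: [0.5, 0.1, 0.3]
grip_width: 0.2
```

```bash
python3 - <<'E'
from h import *
L=np.array([[553.38,27.84],[539.08,92.59],[524.4,156.67],[627.68,44.68],[613.07,108.95],[598.59,173.51]])
M=np.array([[-38,-66],[-38,0],[-38,66],[38,-66],[38,0],[38,66.]])
H,_=cv2.estimateAffinePartial2D(M,L); print(H,np.arctan2(H[1,0],H[0,0]),np.hypot(H[1,0],H[0,0]))
print((M@H[:,:2].T+H[:,2]-L).round(2))
o=status.get_obs();print(o['time'],o['tool_pos'],o['tcp_rot'],o['contact_force'],o['grip_width'])
im=viewer.capture('wrist');cv2.imwrite('pics/w1.png',im[:,:,::-1])
E
```

```text
[[ 9.75919915e-01 -2.19799768e-01  5.76033346e+02]
 [ 2.19799768e-01  9.75919915e-01  1.00706664e+02]] 0.2215268397963746 1.000365742409852
[[ 0.08  0.1 ]
 [-0.13 -0.24]
 [ 0.04  0.09]
 [-0.05 -0.03]
 [ 0.05  0.11]
 [ 0.02 -0.04]]
2.45 [593.67265587  23.0943222  324.65789425] [-3.14114399e+00 -1.99087729e-04  1.81237692e+00] [0.5245635  0.11374095 0.34362463] 0.16347918537499515
```

View pics/w1.png

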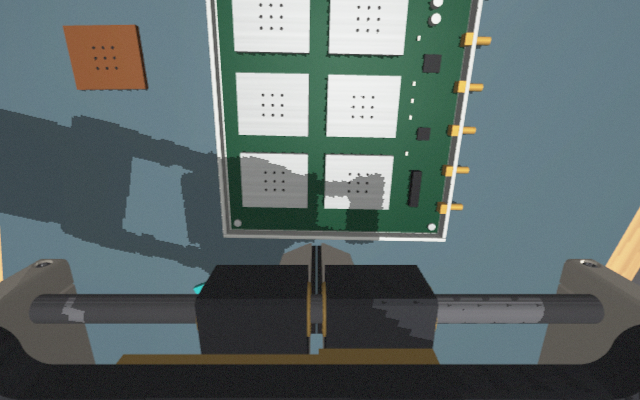

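Covers 1/4 (near), 2/5 (middle) and 3/6 (top, cut off) show at about px (275,180), (357,182), (272,104), (362,106), (272,25) and (367,25). I'll move forward a little so all six are in view.

Call:
play_rows(commands=[{"offset":[0.032,0,0],"twist":1.15},{"offset":[0,0,0],"twist":0},{"offset":[0,0,0],"twist":0}])

```text
time: 2.8
tool_pos: [586.1, 54.7, 325.0]
tcp_rot: [3.142, 0.0, 1.792]
contact_force: [0.5, -0.1, 0.5]
grip_width: 0.1
```

```bash
python3 - <<'E'
from h import *
o=status.get_obs();print(o['time'],o['tool_pos'],o['tcp_rot'],o['contact_force'])
c=cam('wrist')
im=viewer.capture('wrist')[:,:,::-1].copy();cv2.imwrite('pics/w2.png',im)
hsv=cv2.cvtColor(im,cv2.COLOR_BGR2HSV)
m=((hsv[...,2]>105)&(hsv[...,1]<60)).astype(np.uint8)*255
cs,_=cv2.findContours(m,cv2.RETR_EXTERNAL,cv2.CHAIN_APPROX_NONE)
H=np.array([[.97556,-.21972,576.03],[.21972,.97556,100.71]])
M={1:[-38,-66],2:[-38,0],3:[-38,66],4:[38,-66],5:[38,0],6:[38,66]}
P=[];Q=[]
for k,(x,y) in M.items():
    co=np.array([[x+a*30,y+b*25] for a,b in((-1,-1),(1,-1),(1,1),(-1,1))])
    w=np.c_[co@H[:,:2].T+H[:,2],np.full(4,20.5)]
    p=proj(c,w); ctr=p.mean(0)
    best=[t for t in cs if cv2.contourArea(t)>1500 and cv2.pointPolygonTest(t,(float(ctr[0]),float(ctr[1])),False)>0]
    if not best: print(k,'none',p.round(1).tolist());continue
    # fit 4 edges by line fit
    pts=best[0][:,0].astype(float); L=[]
    for i in range(4):
        a,b=p[i],p[(i+1)%4]; d=(b-a)/np.linalg.norm(b-a); n=np.array([-d[1],d[0]])
        s=(pts-a)@d; e=(pts-a)@n; l=np.linalg.norm(b-a)
        q=pts[(s>.1*l)&(s<.9*l)&(abs(e)<9)]
        v=cv2.fitLine(q.astype(np.float32),cv2.DIST_HUBER,0,.01,.01).ravel(); L.append(np.cross([v[2],v[3],1],[v[2]+v[0],v[3]+v[1],1]))
    for i in range(4):
        x_=np.cross(L[i-1],L[i]); x_=x_[:2]/x_[2]; P.append((k,i,co[i],x_)); 
    print(k,cv2.contourArea(best[0]),np.array([q[3]-pp for q,pp in zip(P[-4:],p)]).round(1).tolist())
pp=np.array([q[3] for q in P]); rr=np.array([q[2] for q in P])
Hm,_=cv2.findHomography(rr,pp,cv2.RANSAC,1.0)
pr=cv2.perspectiveTransform(rr[None].astype(float),Hm)[0]
for q,d in zip(P,pp-pr): print(q[0],q[1],q[2],d.round(2))
cv2.imwrite('pics/w2c.png',cv2.resize(im[0:260,200:480],None,fx=2.3,fy=2.3,interpolation=cv2.INTER_CUBIC))
E
```

```text
2.8 [586.09374883  54.65882707 324.9541133 ] [3.14154349e+00 1.41628389e-04 1.79166172e+00] [ 0.52914916 -0.14998931  0.54579172]
1 3072.5 [[-0.6, -0.1], [-2.0, -0.2], [-1.7, 0.9], [-0.9, 0.9]]
2 3936.5 [[-1.3, 0.1], [-1.6, 0.1], [-1.2, 0.6], [-1.9, 0.6]]
3 4958.5 [[-1.8, 0.4], [-2.0, 0.4], [-1.6, 0.2], [-2.1, 0.2]]
4 3146.0 [[-1.6, -0.2], [-1.4, -0.2], [-1.2, 0.9], [-2.1, 0.9]]
5 3976.0 [[-1.3, 0.1], [-1.4, 0.0], [-1.4, -0.4], [-1.9, -0.4]]
6 4956.0 [[-2.4, 0.4], [-1.5, 0.4], [-1.7, 0.2], [-1.4, 0.2]]
1 0 [-68 -91] [ 0.94 -0.13]
1 1 [ -8 -91] [-0.48 -0.17]
1 2 [ -8 -41] [-0.07  0.74]
1 3 [-68 -41] [0.68 0.75]
2 0 [-68 -25] [ 0.33 -0.16]
2 1 [ -8 -25] [ 0.07 -0.15]
2 2 [-8 25] [0.54 0.31]
2 3 [-68  25] [-0.13  0.25]
3 0 [-68  41] [0.05 0.03]
3 1 [-8 41] [-0.3  0.1]
3 2 [-8 91] [ 0.24 -0.03]
3 3 [-68  91] [-0.13 -0.18]
4 0 [  8 -91] [-0.07 -0.18]
4 1 [ 68 -91] [ 0.11 -0.22]
4 2 [ 68 -41] [0.26 0.74]
4 3 [  8 -41] [-0.54  0.74]
5 0 [  8 -25] [ 0.3  -0.15]
5 1 [ 68 -25] [ 0.04 -0.14]
5 2 [68 25] [ 0.07 -0.61]
5 3 [ 8 25] [-0.24 -0.67]
6 0 [ 8 41] [-0.68  0.13]
6 1 [68 41] [-0.03  0.2 ]
6 2 [68 91] [-0.26  0.15]
6 3 [ 8 91] [0.38 0.01]
```

View pics/w2c.png

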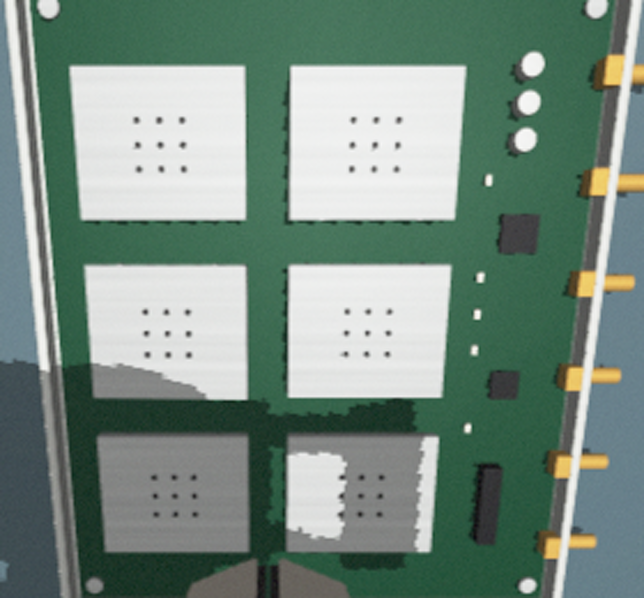

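Visual heights are inconclusive (all residuals under 1 px), so I'll probe by pressing the middles, starting with cover 4. Tool x is radio +y and tool y is radio +x.

Call:
play_rows(commands=[{"offset":[-0.019,0.038,0.02],"twist":0},{"offset":[0,0,0.05],"twist":0},{"offset":[0,0,0.04],"twist":0},{"offset":[0,0,0.011],"twist":0},{"offset":[0,0,0],"twist":0}])

```text
time: 3.35
tool_pos: [627.2, 43.3, 202.8]
tcp_rot: [-3.139, -0.001, 1.788]
contact_force: [-0.2, -0.1, 0.2]
grip_width: 0.5
```

Call:
play_rows(commands=[{"offset":[0,0,0.002],"twist":0},{"offset":[0,0,0],"twist":0}])

```text
time: 3.55
tool_pos: [628.1, 43.8, 204.1]
tcp_rot: [3.138, 0.001, 1.788]
contact_force: [0.3, 0.5, 0.8]
grip_width: 0.5
```

Call:
play_rows(commands=[{"offset":[0,0,0.002],"twist":0},{"offset":[0,0,0],"twist":0}])

```text
time: 3.75
tool_pos: [627.5, 43.9, 200.9]
tcp_rot: [3.14, 0.0, 1.788]
contact_force: [0.7, 0.7, -0.7]
grip_width: 0.6
```

Call:
play_rows(commands=[{"offset":[0,0,0.001],"twist":0},{"offset":[0,0,0],"twist":0}])

```text
time: 3.95
tool_pos: [627.4, 43.9, 199.1]
tcp_rot: [3.141, -0.0, 1.788]
contact_force: [-0.2, 0.4, 0.4]
grip_width: 0.6
```

Call:
play_rows(commands=[{"offset":[0,0,0.001],"twist":0},{"offset":[0,0,0],"twist":0}])

```text
time: 4.15
tool_pos: [627.4, 43.9, 198.8]
tcp_rot: [3.141, 0.0, 1.788]
contact_force: [-1.8, -0.4, 5.6]
grip_width: 0.3
```

Call:
play_rows(commands=[{"offset":[0,0,0.001],"twist":0},{"offset":[0,0,0],"twist":0}])

```text
time: 4.35
tool_pos: [627.4, 43.9, 198.7]
tcp_rot: [3.141, 0.0, 1.788]
contact_force: [-4.6, -0.5, 12.3]
grip_width: 0.4
```

Cover 4 touches at TCP z ≈ 198.7 (home) and is stiff. At a commanded z ≈ 199.5, a home cover gives no force and the loose one does.

Call:
play_rows(commands=[{"offset":[0,0,-0.008],"twist":0},{"offset":[0.033,0,0],"twist":0},{"offset":[0.033,0,0],"twist":0},{"offset":[0,0,0.003],"twist":0},{"offset":[0,0,0],"twist":0}])

```text
time: 4.85
tool_pos: [613.0, 108.9, 201.6]
tcp_rot: [-3.141, 0.0, 1.79]
contact_force: [0.4, -1.3, -0.4]
grip_width: -0.1
```

Call:
play_rows(commands=[{"offset":[0,0,0.0015],"twist":0},{"offset":[0,0,0.001],"twist":0},{"offset":[0,0,0],"twist":0},{"offset":[0,0,0],"twist":0}])

```text
time: 5.25
tool_pos: [613.3, 107.7, 199.4]
tcp_rot: [3.142, -0.0, 1.787]
contact_force: [-0.2, 0.8, -0.5]
grip_width: 0.5
```

Call:
play_rows(commands=[{"offset":[0,0,-0.0055],"twist":0},{"offset":[0.033,0,0],"twist":0},{"offset":[0.033,0,0],"twist":0},{"offset":[0,0,0.003],"twist":0},{"offset":[0,0,0.0015],"twist":0}])

```text
time: 5.75
tool_pos: [598.8, 173.2, 200.6]
tcp_rot: [3.141, 0.0, 1.79]
contact_force: [0.3, -1.0, 0.0]
grip_width: 0.4
```

Call:
play_rows(commands=[{"offset":[0,0,0.001],"twist":0},{"offset":[0,0,0],"twist":0},{"offset":[0,0,0],"twist":0}])

```text
time: 6.05
tool_pos: [599.2, 171.9, 199.5]
tcp_rot: [3.142, 0.0, 1.787]
contact_force: [0.8, 0.2, -0.1]
grip_width: 0.1
```

Call:
play_rows(commands=[{"offset":[0,0,-0.0055],"twist":0},{"offset":[0,-0.038,0],"twist":0},{"offset":[0,-0.038,0],"twist":0},{"offset":[0,0,0.003],"twist":0},{"offset":[0,0,0.0015],"twist":0}])

```text
time: 6.55
tool_pos: [524.7, 156.2, 201.0]
tcp_rot: [3.141, 0.0, 1.788]
contact_force: [0.8, -0.1, 0.2]
grip_width: 0.1
```

Call:
play_rows(commands=[{"offset":[0,0,0.001],"twist":0},{"offset":[0,0,0],"twist":0},{"offset":[0,0,0],"twist":0}])

```text
time: 6.85
tool_pos: [525.4, 156.4, 199.4]
tcp_rot: [3.141, -0.0, 1.788]
contact_force: [-0.6, -0.1, 0.7]
grip_width: 0.4
```

Covers 6 and 3 show no contact at 199.5, so they are home. Next are covers 2 and 1.

Call:
play_rows(commands=[{"offset":[0,0,-0.0055],"twist":0},{"offset":[-0.033,0,0],"twist":0},{"offset":[-0.033,0,0],"twist":0},{"offset":[0,0,0.003],"twist":0},{"offset":[0,0,0.0015],"twist":0}])

```text
time: 7.35
tool_pos: [539.2, 91.4, 200.6]
tcp_rot: [3.141, -0.0, 1.787]
contact_force: [0.0, -3.2, 6.4]
grip_width: 0.5
```

Call:
play_rows(commands=[{"offset":[0,0,0.001],"twist":0},{"offset":[0,0,0],"twist":0},{"offset":[0,0,0],"twist":0}])

```text
time: 7.65
tool_pos: [539.2, 92.4, 200.5]
tcp_rot: [3.14, 0.001, 1.79]
contact_force: [-1.1, -5.8, 7.4]
grip_width: 0.4
```

Call:
play_rows(commands=[{"offset":[0,0,-0.0055],"twist":0},{"offset":[-0.033,0,0],"twist":0},{"offset":[-0.033,0,0],"twist":0},{"offset":[0,0,0.003],"twist":0},{"offset":[0,0,0.0015],"twist":0}])

```text
time: 8.15
tool_pos: [553.0, 27.8, 200.2]
tcp_rot: [-3.141, -0.001, 1.787]
contact_force: [-0.3, -0.0, -0.7]
grip_width: 0.4
```

Call:
play_rows(commands=[{"offset":[0,0,0.001],"twist":0},{"offset":[0,0,0],"twist":0},{"offset":[0,0,0],"twist":0}])

```text
time: 8.45
tool_pos: [553.0, 28.4, 199.4]
tcp_rot: [-3.141, -0.0, 1.79]
contact_force: [0.9, -0.2, 0.1]
grip_width: 0.5
```

Cover 2 is the loose one: it made contact at z ≈ 200.5 (2 mm high) with 7 N, while the other five gave nothing at 199.4. I confirm it in an enlarged crop, then probe its corners.

Call:
play_rows(commands=[{"offset":[0,0,-0.009],"twist":0},{"offset":[0.024,-0.0115,0],"twist":0},{"offset":[0.0245,-0.011,0],"twist":0},{"offset":[0,0,0.004],"twist":0},{"offset":[0,0,0],"twist":0}])

```text
time: 8.95
tool_pos: [520.8, 70.4, 204.8]
tcp_rot: [3.141, 0.0, 1.79]
contact_force: [0.2, -0.2, -0.1]
grip_width: 0.4
```

```bash
python3 - <<'E'
from h import *
o=status.get_obs();print(o['time'],o['tool_pos'],o['contact_force'])
c=cam('wrist')
im=viewer.capture('wrist')[:,:,::-1].copy();cv2.imwrite('pics/w3.png',cv2.resize(im[120:380,180:460],None,fx=2.3,fy=2.3,interpolation=cv2.INTER_CUBIC))
im=viewer.capture('top')[:,:,::-1].copy();cv2.imwrite('pics/t3.png',cv2.resize(im[95:245,195:355],None,fx=3.9,fy=3.9,interpolation=cv2.INTER_CUBIC))
E
```

```text
8.95 [520.75928893  70.38039863 204.75827512] [ 0.16307602 -0.22230994 -0.13290555]
```

View pics/w3.png

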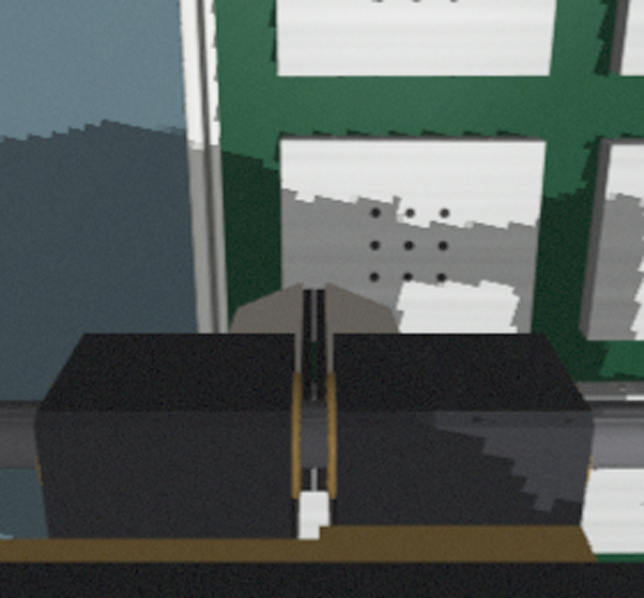

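View pics/t3.png

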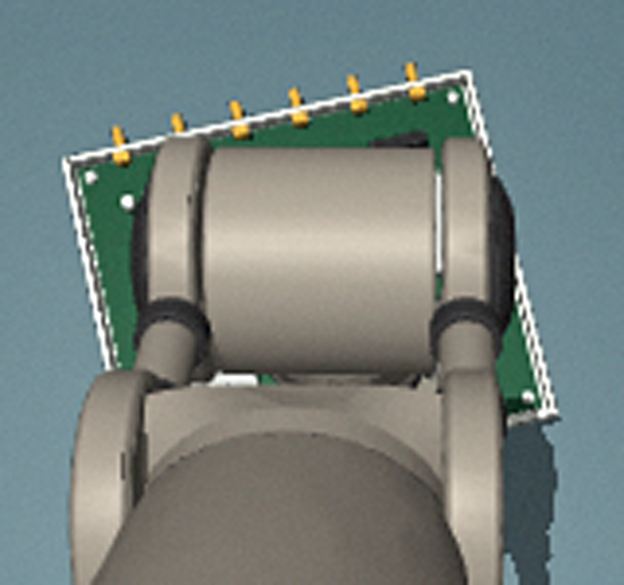

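The wrist crop shows white cover 2 in the left column, middle row (crop px ~(410,240)), on the board, with the tips over its (-x,-y) corner. Now I probe that corner.

Call:
play_rows(commands=[{"offset":[0,0,0.0015],"twist":0},{"offset":[0,0,0.0015],"twist":0},{"offset":[0,0,0],"twist":0},{"offset":[0,0,0],"twist":0}])

```text
time: 9.45
tool_pos: [520.8, 69.7, 201.3]
tcp_rot: [-3.141, -0.0, 1.788]
contact_force: [-0.5, -0.9, -0.0]
grip_width: 0.3
```

Call:
play_rows(commands=[{"offset":[0,0,0.0015],"twist":0},{"offset":[0,0,0],"twist":0},{"offset":[0,0,0],"twist":0}])

```text
time: 9.75
tool_pos: [520.7, 70.0, 199.9]
tcp_rot: [-3.142, -0.0, 1.788]
contact_force: [0.6, -0.7, 0.5]
grip_width: 0.3
```

Call:
play_rows(commands=[{"offset":[0,0,-0.006],"twist":0},{"offset":[0,0.045,0],"twist":0},{"offset":[0,0,0.003],"twist":0},{"offset":[0,0,0.0015],"twist":0},{"offset":[0,0,0],"twist":0}])

```text
time: 10.25
tool_pos: [564.8, 79.7, 202.0]
tcp_rot: [3.14, 0.0, 1.788]
contact_force: [1.2, -0.2, 3.0]
grip_width: 0.2
```

Call:
play_rows(commands=[{"offset":[0,0,0.0015],"twist":0},{"offset":[0,0,0],"twist":0},{"offset":[0,0,0],"twist":0}])

```text
time: 10.55
tool_pos: [564.7, 79.7, 201.3]
tcp_rot: [3.139, 0.0, 1.788]
contact_force: [0.4, 0.7, 7.6]
grip_width: 0.3
```

The (+x,-y) corner is raised: it carries 7.6 N at z ≈ 201.3. I press it home.

Call:
play_rows(commands=[{"offset":[0,0,0.001],"twist":0},{"offset":[0,0,0],"twist":0},{"offset":[0,0,0],"twist":0}])

```text
time: 10.85
tool_pos: [564.7, 79.7, 200.6]
tcp_rot: [3.139, 0.0, 1.788]
contact_force: [0.1, 0.7, 10.2]
grip_width: 0.4
```

Call:
play_rows(commands=[{"offset":[0,0,0.001],"twist":0},{"offset":[0,0,0],"twist":0},{"offset":[0,0,0],"twist":0}])

```text
time: 11.15
tool_pos: [564.7, 79.6, 199.7]
tcp_rot: [3.139, 0.0, 1.788]
contact_force: [0.3, 0.7, 11.3]
grip_width: 0.2
```

Call:
play_rows(commands=[{"offset":[0,0,0.001],"twist":0},{"offset":[0,0,0],"twist":0},{"offset":[0,0,0],"twist":0}])

```text
time: 11.45
tool_pos: [564.7, 79.6, 198.7]
tcp_rot: [3.139, 0.0, 1.788]
contact_force: [-0.3, 0.2, 11.1]
grip_width: 0.3
```

Call:
play_rows(commands=[{"offset":[0,0,0.001],"twist":0},{"offset":[0,0,0],"twist":0},{"offset":[0,0,0],"twist":0}])

```text
time: 11.75
tool_pos: [564.7, 79.6, 198.6]
tcp_rot: [3.138, 0.001, 1.788]
contact_force: [-2.2, 0.2, 17.7]
grip_width: 0.1
```

Call:
play_rows(commands=[{"offset":[0,0,0.001],"twist":0},{"offset":[0,0,0],"twist":0},{"offset":[0,0,0],"twist":0}])

```text
time: 12.05
tool_pos: [564.7, 79.7, 198.5]
tcp_rot: [3.138, 0.001, 1.788]
contact_force: [-4.4, -0.2, 25.2]
grip_width: 0.6
```

The corner has bottomed out: it's stiff at z ≈ 198.5 with 25 N. I release and verify at the middle, then at the same corner and at the opposite (+y) corners.

Call:
play_rows(commands=[{"offset":[0,0,-0.009],"twist":0},{"offset":[0.0175,-0.0225,0],"twist":0},{"offset":[0,0,0.003],"twist":0},{"offset":[0,0,0.0015],"twist":0},{"offset":[0,0,0],"twist":0}])

```text
time: 12.55
tool_pos: [539.1, 91.7, 199.1]
tcp_rot: [-3.141, -0.0, 1.788]
contact_force: [0.1, -0.2, -0.3]
grip_width: 0.6
```

Call:
play_rows(commands=[{"offset":[0,0,0],"twist":0},{"offset":[0,0,0],"twist":0}])

```text
time: 12.75
tool_pos: [539.3, 91.6, 199.3]
tcp_rot: [3.142, -0.0, 1.788]
contact_force: [0.7, 0.0, 0.1]
grip_width: 0.3
```

Call:
play_rows(commands=[{"offset":[0,0,0.002],"twist":0},{"offset":[0,0,0],"twist":0},{"offset":[0,0,0],"twist":0}])

```text
time: 13.05
tool_pos: [539.2, 91.7, 198.7]
tcp_rot: [3.14, 0.0, 1.788]
contact_force: [-4.2, -0.7, 11.2]
grip_width: 0.5
```

Call:
play_rows(commands=[{"offset":[0,0,-0.006],"twist":0},{"offset":[0.0175,0.0225,0],"twist":0},{"offset":[0,0,0.004],"twist":0},{"offset":[0,0,0],"twist":0},{"offset":[0,0,0],"twist":0}])

```text
time: 13.55
tool_pos: [556.7, 113.6, 199.0]
tcp_rot: [-3.14, -0.0, 1.788]
contact_force: [0.6, 0.5, 1.4]
grip_width: 0.5
```

Call:
play_rows(commands=[{"offset":[0,0,0.002],"twist":0},{"offset":[0,0,0],"twist":0},{"offset":[0,0,0],"twist":0}])

```text
time: 13.85
tool_pos: [556.7, 113.5, 198.7]
tcp_rot: [-3.141, -0.0, 1.788]
contact_force: [-4.1, 0.1, 11.5]
grip_width: 0.2
```

Call:
play_rows(commands=[{"offset":[0,0,-0.006],"twist":0},{"offset":[0,-0.045,0],"twist":0},{"offset":[0,0,0.004],"twist":0},{"offset":[0,0,0],"twist":0},{"offset":[0,0,0],"twist":0}])

```text
time: 14.35
tool_pos: [513.0, 103.9, 199.6]
tcp_rot: [3.141, -0.0, 1.788]
contact_force: [0.6, -0.2, 0.0]
grip_width: 0.6
```

Call:
play_rows(commands=[{"offset":[0,0,0.002],"twist":0},{"offset":[0,0,0],"twist":0},{"offset":[0,0,0],"twist":0}])

```text
time: 14.65
tool_pos: [513.5, 104.0, 198.6]
tcp_rot: [3.141, 0.0, 1.788]
contact_force: [-4.1, -0.4, 13.4]
grip_width: 0.1
```

Cover 2 now sits firm at home height at its middle and both +y corners. I retreat upward and look.

Call:
play_rows(commands=[{"offset":[0,0,-0.03],"twist":0},{"offset":[0,0,-0.05],"twist":0},{"offset":[-0.04,0,-0.03],"twist":0},{"offset":[-0.03,0.03,0],"twist":0},{"offset":[0,0,0],"twist":0}])

```text
time: 15.15
tool_pos: [560.8, 39.4, 308.9]
tcp_rot: [3.135, 0.003, 1.785]
contact_force: [0.2, -0.5, -0.6]
grip_width: 0.3
```

Call:
play_rows(commands=[{"offset":[0,0,0],"twist":0},{"offset":[0,0,0],"twist":0}])

```text
time: 15.35
tool_pos: [557.0, 42.7, 306.5]
tcp_rot: [-3.139, -0.001, 1.789]
contact_force: [0.3, 0.2, 0.3]
grip_width: 0.4
```

```bash
python3 - <<'E'
from h import *
im=viewer.capture('wrist')[:,:,::-1].copy();cv2.imwrite('pics/w4.png',im)
im=viewer.capture('scene')[:,:,::-1].copy();cv2.imwrite('pics/s4.png',im)
E
```

```text
(no output)
```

View pics/w4.png

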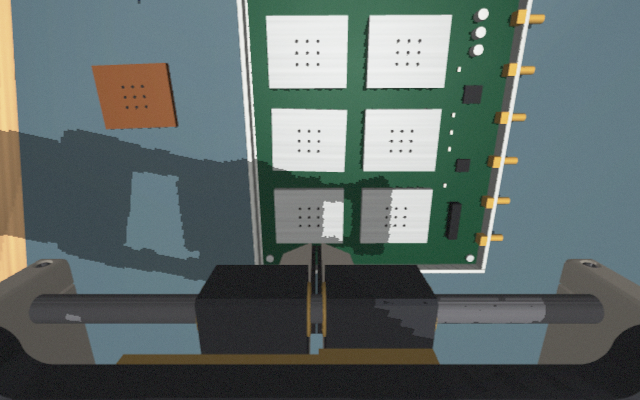

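View pics/s4.png

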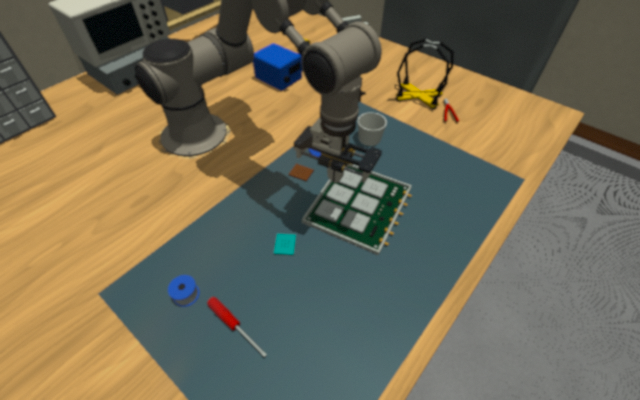

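All six covers are in place in the wrist view. In the scene view the tub (371,128), reel (183,290) and screwdriver (235,325) are where they started, and the arm is clear. I hand the job in.

```bash
python3 -c "
from plant import ticket
print(ticket.close_job())"
```

```text
the job is handed in; nothing more can be done
None
```

The loose cover was cover_2, with its (+x, −y) corner riding up. It is now pressed home, and I handed the job in at about 15.5 s of the 51 s allowed. No verdict was reported.

- **Finding it:** I probed the middles of all six covers with the closed fingertips. Cover_2 touched 2 mm high with 7 N. Cover_4 was stiff at home height, and covers 1, 3, 5 and 6 gave no contact just above it.
- **Pressing it:** The raised corner gave way at about 11 N, sank about 3 mm and was stiff at 25 N.
- **Checks after pressing:** Cover_2's middle and both +y corners were firm at home height with 11–13 N. I did not press the (+x, −y) corner again after releasing it, and I did not re-probe the other five covers.
- **Cameras:** The last pictures show all six covers seated and the tub, reel and screwdriver where they started. An early attempt to find the raised corner from the wrist camera alone was inconclusive, so the search relied on touch.

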